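# Flip the kickstand down and hold the frame stub upright

## Robot

A 7-joint arm with a two-finger parallel gripper is mounted at the origin on the work surface. World frame = base frame: x ahead of the robot, y to its left, z up, the work surface at z = 0. Lengths are in mm, angles in degrees, forces in N, time in s.
With the tool pointing down it reaches from about 425 to 875 mm from the base axis. Payload 9.9 kg.
Tool frame: the origin (TCP) lies between the finger pads; the fingertips stand 17 mm ahead of it and the grasp point (between the pads) lies 2 mm behind it; z points along the fingers, y is the line along which they close (so a half turn about z gives the same grasp; the last joint's range is limited). The gripper opens to 85 mm and grips with 20 to 120 N. Pads are 22 mm wide; open, the fingers measure 114 mm over their backs; the gripper's body (76 mm by 85 mm) begins 54 mm behind the grasp point. The pads swing forward as they close: fully open they stand 13 mm farther back than shut.
Start: joints at [-69.488, 32.985, 1.427, 82.34, -0.859, 64.687, -3.237], TCP at [288.602, 610.196, 248.289] pointing down, gripper open.
Joint ranges: [-157.87, 157.87], [-19.46, 123.44], [-87.15, 90], [11.01, 140.99], [-62.26, 242.26], [9.8, 113.94], [-161.44, 161.44]. Speed limits (degrees/s): [127.2, 127.2, 172.46, 172.46, 180, 180, 180].

## Interface

Orientations are given as [roll, pitch, yaw] about the fixed x, y, z axes, in that order (R = Rz(yaw) Ry(pitch) Rx(roll)).
In Python, from station import env gives the robot as it stands. The module is installed in compiled form; this text tells all that it offers.
- The arm moves only by the tool step_arm, never from a script. Its argument "steps" is a list that holds one entry, the list of rows, each a list of 5 numbers: the opening in per cent of the stroke, from 0 (shut) to 100 (fully open), then the shift along the tool's x, y, z in m, then the turn about the tool's z in degrees. A call has 1 to 12 rows; each row is the pose to reach, as a shift and turn from the pose commanded when the call began, along the tool's axes at that moment; what a row does not reach only later rows make up. A row lasts 1/12 s, in which the tool goes at most 41.7 mm and 7.16 degrees, less where a joint would pass 70% of its speed; a pose out of reach is approached as far as the arm can. A call with a gripper value outside its range is refused whole. The fingers move at their own pace and stop on an object; "newtons" is the grip in N (left out, the last holds). Time passes only in rows, so rows that repeat a pose let the fingers close. It gives the time, the measured TCP pose, the force, the opening and the grip force at its end, in the units of the state.
- env.get_obs(): the state, without advancing time (a new reading comes with each control period).
- env.camera(name): name is "scene" or "top" or "wrist"; returns a dict with "frame" (384x512x3 uint8, red, green, blue), "fx", "fy", "cx", "cy" (pixels), "rvec" (rotation vector, rad) and "tvec" (3), from world to camera coordinates, as OpenCV has them; the wrist camera has in their place "mount" (4x4, takes a point from camera to tool coordinates, whose origin is the TCP and whose axes are the flange's). Camera axes: x right, y down, z forward; pixel columns grow to the right and rows downward; lengths in mm; the calibration is good to about 2 mm. A picture is of the moment at which its call begins: read the wrist's pose just before it. There is no depth.
- env.hand_in(): hands the job in; it is judged then, once.
The state is a dict: "time_s": time; "joints": joint angles; "joint_vel": joint speeds; "joint_efforts": joint torques, N m; "tcp_pos": TCP position; "orientation": TCP orientation; "contact_force": force on the tool from outside, world axes, zero at the start; "wrist_torque": the same for the moment, N m; "width": finger opening in mm; "gripper_force": force on a finger pad.
Only numpy, scipy, OpenCV 4.12 (cv2) and the standard library are available. Lean on these libraries where they do the work, as an engineer would, in place of code of your own. Each camera call takes 0.05 s, during which the arm holds its last target. There are 200 camera calls.

## Task

On the bench, a steel frame stub without its wheel has tipped to one side in its cradle: push its kickstand down past the over-centre spring so that it snaps fully down, then grip the round top bar, raise the frame upright and finish while still gripping the bar and holding the frame upright and still, because it falls over if let go. Do not let it go over to the other side, and leave everything else on the bench where it is.

Things in the scene. Friction and masses are not known exactly. Their poses are not given: they have to be found in the camera images.
- cradle: steel bench cradle, fixed (place and yaw vary): base plate 12 mm thick, own x -190 to +80 mm, own y +-85 mm, with two bearing blocks (up to 74 mm high) that carry the frame's hub axle 52 mm above the bench, and rubber-capped stops. Origin on the bench, the axle lies above own x axis, own z is up.
- frame (a joint): tipping of the frame stub about the hub axle: 0 upright, positive leaning to the cradle's own +y; stops at +-0.36 rad. Starts on the +0.36 stop. Top-heavy (about 0.8 kg, centre of mass about 90 mm above the axle), bearing nearly free, no spring: let go, it falls to a stop. The lowered kickstand hangs clear of the plate and does not carry it.
- hub_mid (a point): middle of the frame's hub, on the tipping axis, 52 mm above the bench; 200 mm straight below the top bar's middle when the frame is upright (cradle own x = -90 mm, y = 0). Axes as the frame's: own x along the axle, own z up the frame.
- top_bar (a point): (its solid: frame_c0) round steel bar 22 mm in diameter, 150 mm long, top of the frame, parallel to the hub axle, 200 mm from it. Origin mid-bar on its axis; own x along it, own y across the frame, z up the frame. Two upright 22 mm tubes join it from below, 50 mm either side of the middle; between them it is free to 175 mm below. Rigid with the frame; it can turn between pads that hold it across own y.
- kickstand (a joint): kickstand leg on the frame: 0 folded up, sticking straight out along the frame's own +x beyond the frame's end (level); grows as the foot swings down; 1.75 fully down, a little past hanging straight. Over-centre spring, centre about 0.8 rad: below it returns to 0, beyond it snaps by itself to 1.75. Takes about 2 to 3 N at the foot from above.
- kick_pivot (a point): pivot of the kickstand, in the mid-plane of its leg, on the side of the frame away from the lean (frame's own y = -34 mm, 85 mm along own +x from the bar's middle, 80 mm nearer to the axle than the bar). The leg turns about the frame's own y axis.
- foot (a point): centre of the kickstand's foot, a pad 34 mm long, 26 mm wide and 10 mm thick at the end of the leg, 122 mm from the pivot; the leg is a bar 12 mm wide and 10 mm thick. At the start its upper face is 5 mm above this point. Own x along the leg away from the pivot, own y along the pivot's axis.
- spacer: a bystander: steel ring 32 mm across, 12 mm high, lying on the cradle's base plate; origin centre of underside
- spanner: a bystander: steel spanner 160 mm long, lying on the bench beside the cradle, on the side the frame leans to; origin centre of underside
- can_a: a bystander: upright can 64 mm across, 190 mm high, with a paper label; origin centre of underside
- can_b: a bystander: upright can 64 mm across, 160 mm high, plain; origin centre of underside
- jug: a bystander: clear plastic jug 120 mm across, 130 mm high, with a handle; origin centre of underside
- offcut: a bystander: wood offcut 140 x 70 x 30 mm; origin centre of underside
- hammer: a bystander: hammer 260 mm long lying on the bench on the robot's side; origin centre of underside

How it is judged:
By the outcome, as a careful person would: the job done as asked, in the order asked, and still so for the second after the job is handed in, while the arm keeps its last pose, push and grip.
It also fails if it takes over 51 s, if anything falls off the work surface, if the arm or the gripper's body presses on something with over 40 N, if the wrist force passes 120 N, or if a joint passes its speed limit or range.

## Working session

There is one attempt and no reset: what is moved stays moved. The work goes in short steps, Python scripts to look and compute and a tool call to move; the robot and the scene stay as the last step left them, time stands still between calls to the robot, and variables do not carry over. Pictures are saved under pics/ and viewed, at most 10 in all, crops included, and the job is handed in when it is done.

Besides the shell and the picture viewer there is one more tool, called after "Call:" as name(argument=value, ...) on one line, values as JSON. step_arm: Moves the arm, as the interface text tells. Its arguments: {"type":"object","properties":{"steps":{"type":"array","items":{"type":"array","items":{"type":"array","items":{"type":"number"}}}},"newtons":{"type":"number"}},"required":["steps"]}

```bash
mkdir -p pics
python3 - <<'E'
from station import env
import cv2,numpy as np
o=env.get_obs();print({k:np.round(v,2).tolist() for k,v in o.items()})
for n in("scene","top"):
    c=env.camera(n);np.savez(f"cam_{n}.npz",**c);print(n,c["fx"],c["cx"],c["cy"],c["rvec"],c["tvec"])
    cv2.imwrite(f"pics/{n}0.png",cv2.resize(c["frame"][:,:,::-1],(800,600),interpolation=cv2.INTER_CUBIC))
E
```

```text
{'time_s': 0.0, 'joints': [-69.49, 33.03, 1.42, 82.39, -0.86, 64.68, -3.24], 'joint_vel': [-0.07, 0.08, -0.11, -0.0, -0.04, 0.05, -0.05], 'joint_efforts': [0.0, -76.58, 2.25, -28.6, 0.02, 0.01, 0.0], 'tcp_pos': [288.41, 609.84, 247.46], 'orientation': [-179.91, 0.0, 154.69], 'contact_force': [0.39, 0.5, 0.24], 'wrist_torque': [0.03, -0.05, -0.03], 'gripper_force': 0.0, 'width': 84.99}
scene 388.693581466928 259.5643031537318 188.19054034137432 [ 1.68840067  1.78310238 -0.79085064] [  60.34522104 -230.86465612 1853.10105883]
top 470.24342103538584 257.8826078078303 196.80271617000375 [ 2.14112103 -2.13686246  0.17454795] [ -15.46203413  543.64950349 1379.18812235]
```

View pics/scene0.png

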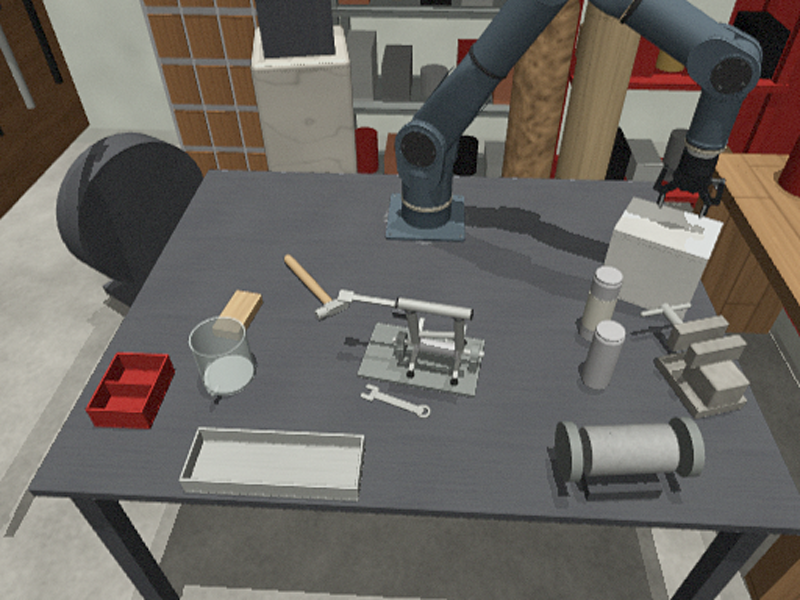

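View pics/top0.png

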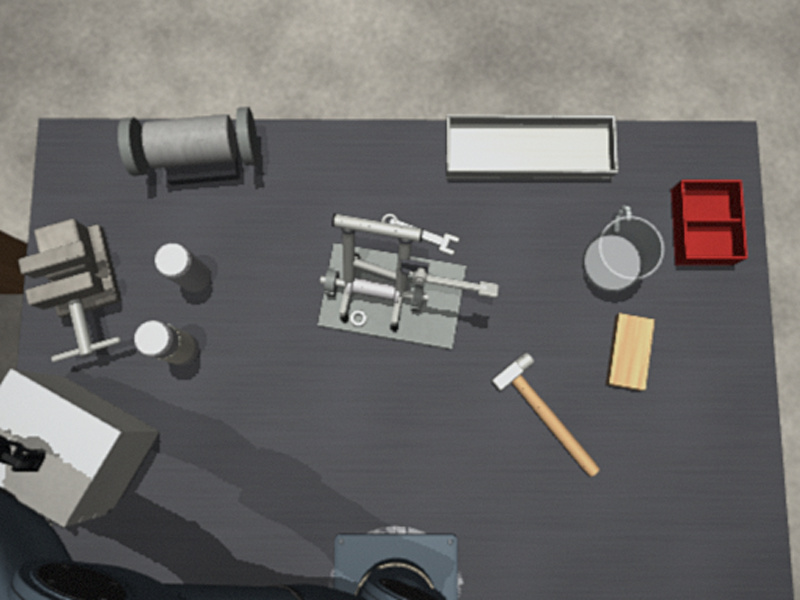

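The frame leans away from the robot. Cradle own +x points right in the top view (world −y), and the foot is near (488,290) in the top picture and (345,297) in the scene picture. I'll enlarge both.

Run:
```python
import cv2,numpy as np
for n,(x,y,w,h) in dict(top=(195,125,136,102),scene=(210,175,112,84)).items():
    f=np.load(f"cam_{n}.npz")["frame"][y:y+h,x:x+w,::-1]
    cv2.imwrite(f"pics/{n}_crop.png",cv2.resize(f,(800,600),interpolation=cv2.INTER_CUBIC))
```

```text
(no output)
```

View pics/top_crop.png

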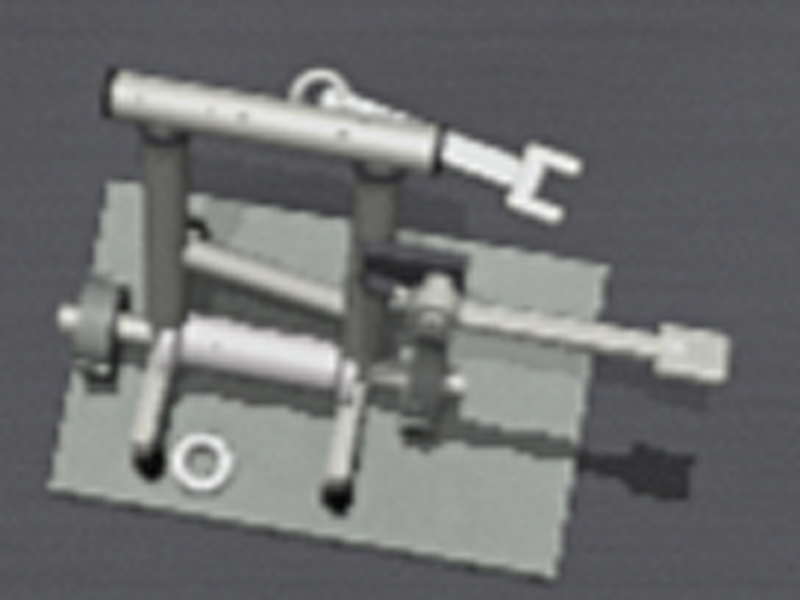

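View pics/scene_crop.png

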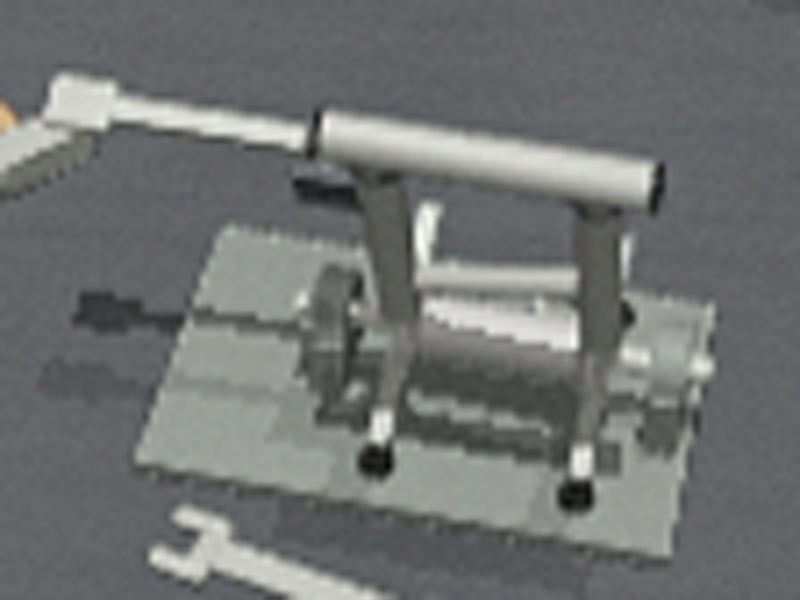

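The crops show the plate corners, the bar ends and the foot clearly. I'll fit the cradle pose to them.

```bash
cat > m.py <<'E'
import cv2,numpy as np
from scipy.optimize import least_squares
T=0.36
def fr(x,y,z,t=T): return [x,y*np.cos(t)+z*np.sin(t),52+z*np.cos(t)-y*np.sin(t)]
def W(p,P): 
    P=np.atleast_2d(P).astype(float);c,s=np.cos(p[2]),np.sin(p[2])
    return np.c_[p[0]+c*P[:,0]-s*P[:,1],p[1]+s*P[:,0]+c*P[:,1],P[:,2]]
def proj(n,P):
    d=np.load(f"cam_{n}.npz");K=np.array([[d["fx"],0,d["cx"]],[0,d["fy"],d["cy"]],[0,0,1]])
    return cv2.projectPoints(P,d["rvec"],d["tvec"],K,None)[0][:,0]
E
python3 - <<'E'
from m import *
pts=np.array([[-190,85,12],[80,85,12],[80,-85,12],[-190,-85,12],fr(-165,0,200),fr(-15,0,200),fr(117,-34,125)])
px={'top':np.array([[107,183],[607,267],[553,578],[50,488],[108,92],[438,148],[694,354]]),
'scene':np.array([[670,557],[138,462],[225,230],[713,305],[657,186],[317,133],[80,100]])}
px['top']=195*np.array([1,0])+125*np.array([0,1])+(px['top']+.5)/(800/136)-.5
px['scene']=np.array([210,175])+(px['scene']+.5)/(800/112)-.5
f=lambda p:np.r_[[(proj(n,W(p,pts))-px[n]) for n in px]].ravel()
r=least_squares(f,[600,0,-1.6],x_scale=[100,100,1],loss='soft_l1');p=r.x;np.save('p.npy',p)
print(p,np.degrees(p[2]));print(f(p).reshape(2,-1,2).round(1))
for n,q in dict(foot=fr(117,-34,120),pivot=fr(-5,-34,120),bar=fr(-90,0,200),barup=[-90,0,252],hub=[-90,0,52]).items(): print(n,W(p,q).round(1))
E
```

```text
[564.27497075 -45.01700461  -1.7433944 ] -99.88914121709357
[[[-0.1 -0.5]
  [-0.2 -0.1]
  [ 0.1  0.4]
  [-0.8  0.6]
  [ 0.1  0.7]
  [-0.3  0.8]
  [-0.6 -0.3]]

 [[-0.2  0.2]
  [-1.1 -0. ]
  [-0.8 -0.5]
  [ 0.3  0.4]
  [-0.4  0.8]
  [-0.   0.8]
  [-0.2  0.5]]]
foot [[ 554.5 -162.1  176.3]]
pivot [[575.4 -41.9 176.3]]
bar [[649.1  31.5 239.2]]
barup [[579.7  43.6 252. ]]
hub [[579.7  43.6  52. ]]
```

```bash
cat >> m.py <<'E'
from scipy.spatial.transform import Rotation as Ro
def rel(targets,yaw=None):
    """targets: own (x,y) of cradle + world z of TCP -> tool-frame shifts in m"""
    from station import env
    o=env.get_obs();p=np.load('p.npy');R=Ro.from_euler('xyz',o['orientation'],degrees=True).as_matrix()
    print('t',o['time_s'],'tcp',np.round(o['tcp_pos'],1),np.round(o['orientation'],2),'F',np.round(o['contact_force'],1),'w',round(o['width'],1))
    print('joints',np.round(o['joints'],1),'own',(W([0,0,-p[2]],np.array(o['tcp_pos'])-[p[0],p[1],0])).round(1),'turn',o['orientation'][2]-np.degrees(p[2]))
    print(((W(p,targets)-o['tcp_pos'])@R/1000).round(4).tolist())
E
python3 -c "
from m import *
rel([[129,10,330]])"
```

```text
t 0.1 tcp [288.4 609.9 247.5] [-179.92    0.    154.69] F [-0.1 -0.3 -0.4] w 85.5
joints [-69.5  33.    1.4  82.4  -0.9  64.7  -3.2] own [[-597.8 -384.2  247.5]] turn 254.57866814911387
[[-0.5733, -0.5959, -0.0816]]
```

Call:
step_arm(steps=[[[0,0,0,-0.04,0],[0,0,0,-0.08,0],[0,-0.025,-0.026,-0.082,6],[0,-0.05,-0.052,-0.082,12],[0,-0.075,-0.078,-0.082,18],[0,-0.1,-0.104,-0.082,24],[0,-0.125,-0.13,-0.082,30],[0,-0.15,-0.156,-0.082,36],[0,-0.18,-0.187,-0.082,42],[0,-0.21,-0.218,-0.082,48],[0,-0.24,-0.25,-0.082,54],[0,-0.265,-0.276,-0.082,60]]], newtons=30)

```text
time_s: 1.1
tcp_pos: [410.1, 245.2, 330.2]
orientation: [-180.0, -0.0, 94.4]
contact_force: [1.5, -0.4, 0.8]
width: 0.2
gripper_force: 0.0
```

```bash
python3 -c "
from m import *
rel([[129,10,330]])"
```

```text
t 1.1 tcp [410.1 245.2 330.2] [-179.98   -0.     94.4 ] F [ 1.5 -0.4  0.8] w 0.2
joints [-53.   12.5  20.8 103.8  -4.9  64.6 -26.1] own [[-259.5 -201.7  330.2]] turn 194.28524447364885
[[-0.4287, 0.1093, 0.0001]]
```

Call:
step_arm(steps=[[[0,-0.036,0.009,0,5],[0,-0.072,0.018,0,10],[0,-0.108,0.028,0,14.4],[0,-0.144,0.037,0,14.4],[0,-0.18,0.046,0,14.4],[0,-0.216,0.055,0,14.4],[0,-0.252,0.064,0,14.4],[0,-0.288,0.073,0,14.4],[0,-0.324,0.083,0,14.4],[0,-0.36,0.092,0,14.4],[0,-0.396,0.101,0,14.4],[0,-0.4287,0.1093,0,14.4]]])

```text
time_s: 2.1
tcp_pos: [554.2, -173.2, 330.0]
orientation: [-180.0, 0.0, 80.3]
contact_force: [-0.4, 0.3, 1.0]
width: 0.1
gripper_force: 0.0
```

Run:
```python
from m import *
from station import env
rel([[129,10,230],[129,10,205]])
L=[]
for a in np.arange(0,1.21,.1):
    x=-5+122*np.cos(a)+5*np.sin(a); z=120-122*np.sin(a)+5*np.cos(a)
    q=fr(x,-34,z); L.append([x+11,q[1],q[2]+4.6+17])
print(np.round(L,1).tolist());rel(L)
for n in("scene","wrist"):
    f=env.camera(n)["frame"]
    if n=="scene": f=f[160:280,190:350]
    cv2.imwrite(f"pics/{n}1.png",cv2.resize(f[:,:,::-1],(640,480),interpolation=cv2.INTER_CUBIC))
a,b=cv2.imread("pics/scene1.png"),cv2.imread("pics/wrist1.png")
cv2.imwrite("pics/pair1.png",cv2.resize(np.hstack([a,b]),(800,300)))
```

```text
t 2.1 tcp [ 554.2 -173.2  330. ] [-1.7997e+02  1.0000e-02  8.0270e+01] F [-0.4  0.3  1. ] w 0.1
joints [ -8.4  23.9  32.5  90.4 -13.4  69.7  16.8] own [[128.   12.1 330. ]] turn 180.15432341381583
[[-0.001, -0.0021, 0.1], [-0.001, -0.0021, 0.125]]
[[128.0, 12.2, 202.6], [127.9, 7.9, 191.1], [126.6, 3.6, 179.8], [124.0, -0.6, 168.6], [120.3, -4.7, 157.7], [115.5, -8.6, 147.3], [109.5, -12.4, 137.3], [102.5, -15.9, 127.9], [94.6, -19.2, 119.2], [85.8, -22.1, 111.4], [76.1, -24.8, 104.3], [65.8, -27.1, 98.3], [54.9, -29.0, 93.2]]
t 2.1 tcp [ 554.2 -173.2  330. ] [-1.7997e+02  1.0000e-02  8.0270e+01] F [-0.4  0.3  1. ] w 0.1
joints [ -8.4  23.9  32.5  90.4 -13.4  69.7  16.8] own [[128.   12.1 330. ]] turn 180.15432341381583
[[0.0, 0.0001, 0.1274], [0.0001, -0.0041, 0.1389], [0.0015, -0.0084, 0.1502], [0.004, -0.0126, 0.1614], [0.0077, -0.0167, 0.1723], [0.0126, -0.0206, 0.1828], [0.0186, -0.0243, 0.1927], [0.0256, -0.0278, 0.2021], [0.0335, -0.0311, 0.2108], [0.0424, -0.034, 0.2186], [0.052, -0.0366, 0.2257], [0.0623, -0.0389, 0.2318], [0.0733, -0.0408, 0.2368]]
```

View pics/pair1.png

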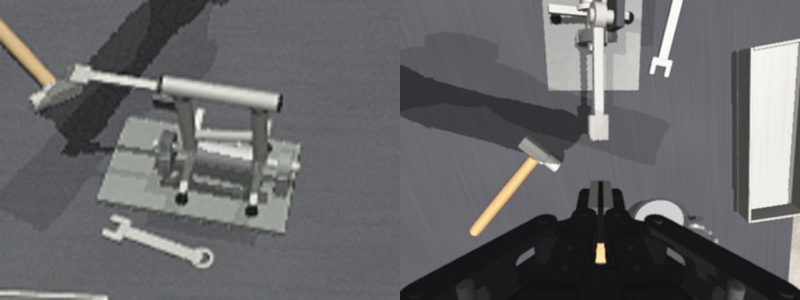

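The tool is centred over the foot in the wrist view (foot near (598,127), fingers near (600,190)). I'll go down and follow the foot's arc.

Call:
step_arm(steps=[[[0,0,0,0.035,0],[0,0,0,0.07,0],[0,0,0,0.1,0],[0,0,0,0.115,0],[0,0,0,0.121,0],[0,0,0,0.1274,0],[0,0,-0.002,0.133,0],[0,0,-0.004,0.139,0],[0,0.0008,-0.006,0.1445,0],[0,0.0015,-0.0084,0.1502,0],[0,0.0027,-0.0105,0.156,0],[0,0.004,-0.0126,0.1614,0]]])

```text
time_s: 3.2
tcp_pos: [542.5, -165.1, 168.8]
orientation: [179.9, 0.0, 80.3]
contact_force: [1.7, -2.0, 1.0]
width: 0.1
gripper_force: 1.1
```

Run:
```python
from m import *
from station import env
rel([[128,12,330]])
a=env.camera("scene")["frame"][160:280,190:350];b=env.camera("wrist")["frame"]
a,b=[cv2.resize(f[:,:,::-1],(400,300),interpolation=cv2.INTER_CUBIC) for f in(a,b)]
cv2.imwrite("pics/pair2.png",np.hstack([a,b]))
```

```text
t 3.2 tcp [ 542.5 -165.1  168.8] [1.7993e+02 2.0000e-02 8.0280e+01] F [ 1.7 -2.   1. ] w 0.1
joints [ -6.   31.4  28.1 105.6 -19.3  47.7  22. ] own [[122.   -0.8 168.8]] turn 180.16642339103674
[[-0.0061, 0.013, -0.1612]]
```

View pics/pair2.png

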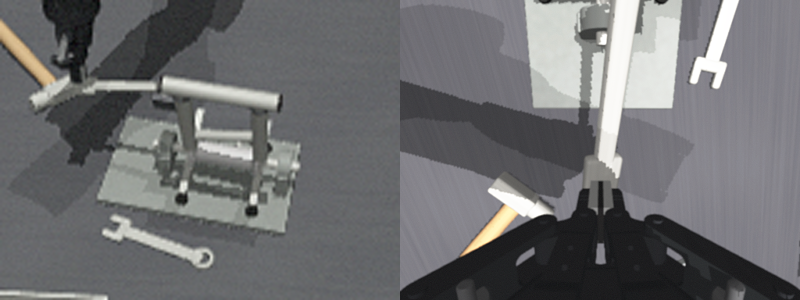

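Run:
```python
from m import *
from station import env
p=np.load('p.npy');o=env.get_obs();c=env.camera("wrist");s=env.camera("scene")["frame"]
R=Ro.from_euler('xyz',o['orientation'],degrees=True).as_matrix();M=c["mount"]
f=cv2.resize(c["frame"][:,:,::-1],None,fx=4,fy=4,interpolation=cv2.INTER_CUBIC)
g=cv2.resize(s[:,:,::-1],None,fx=6,fy=6,interpolation=cv2.INTER_CUBIC).copy();f=f.copy()
for a,col in((0,(0,0,255)),(.15,(0,200,0)),(.3,(255,0,0))):
    for x,y,z in((139,-13,5),(139,13,5),(105,13,5),(105,-13,5),(60,6,5),(60,-6,5)):
        P=W(p,fr(-5+x*np.cos(a)+z*np.sin(a),-34+y,120-x*np.sin(a)+z*np.cos(a)))
        u=proj("scene",P)[0]*6+2.5;cv2.circle(g,tuple(int(v) for v in u),2,col,-1)
        t=R.T@(P[0]-o['tcp_pos']);q=(np.linalg.inv(M)@np.r_[t,1])[:3]
        u=[4*(c["fx"]*q[0]/q[2]+c["cx"])+1.5,4*(c["fy"]*q[1]/q[2]+c["cy"])+1.5];cv2.circle(f,tuple(int(v) for v in u),3,col,-1)
        if x==139 and y>0: print(a,np.array(u)/4,np.array(proj("scene",P)))
uc=proj("scene",W(p,fr(60,-34,100)))[0]*6
cv2.imwrite("pics/ov.png",np.hstack([g[int(uc[1])-270:int(uc[1])+230,int(uc[0])-250:int(uc[0])+150],f[500:1000,820:1220]]))
```

```text
0 [311.85987167 296.9994777 ] [[214.85461981 191.70513248]]
0.15 [291.2930844  272.34105299] [[216.18508286 194.47416689]]
0.3 [275.47334331 248.43821309] [[218.30937937 197.26106106]]
```

View pics/ov.png

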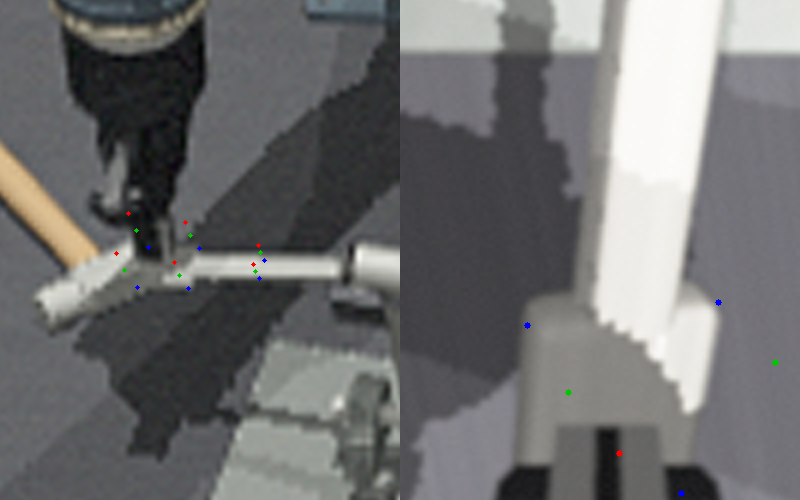

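The blue (0.3 rad) overlay coincides with the foot's corners, so the push is on track. I'll continue past centre.

Call:
step_arm(steps=[[[0,0.0017,-0.0021,0.0055,0],[0,0.0037,-0.0041,0.0109,0],[0,0.006,-0.006,0.0163,0],[0,0.0086,-0.008,0.0214,0],[0,0.0115,-0.0099,0.0265,0],[0,0.0146,-0.0117,0.0313,0],[0,0.0216,-0.0152,0.0407,0],[0,0.0295,-0.0185,0.0494,0],[0,0.0384,-0.0214,0.0572,0],[0,0.048,-0.024,0.0643,0],[0,0.0583,-0.0263,0.0704,0],[0,0.0583,-0.0263,0.0704,0]]])

```text
time_s: 4.4
tcp_pos: [525.7, -99.6, 97.0]
orientation: [-179.8, -0.1, 80.5]
contact_force: [0.4, 1.4, -0.4]
width: -0.0
gripper_force: 0.0
```

Run:
```python
from m import *
from station import env
rel([[80,-25,140],[70,-25,250],[70,0,330],[-90,70,330]])
a=env.camera("scene")["frame"][160:280,190:350];b=env.camera("wrist")["frame"]
a,b=[cv2.resize(f[:,:,::-1],(400,300),interpolation=cv2.INTER_CUBIC) for f in(a,b)]
cv2.imwrite("pics/pair3.png",np.hstack([a,b]))
```

```text
t 4.4 tcp [525.7 -99.6  97. ] [-1.7984e+02 -8.0000e-02  8.0470e+01] F [ 0.4  1.4 -0.4] w -0.0
joints [-10.3  34.7  24.5 114.  -23.6  36.4  20.2] own [[ 60.4 -28.7  97. ]] turn 180.360468287157
[[-0.0196, 0.0034, -0.0431], [-0.0094, 0.0032, -0.153], [-0.0095, 0.028, -0.2331], [0.1501, 0.099, -0.2331]]
```

View pics/pair3.png

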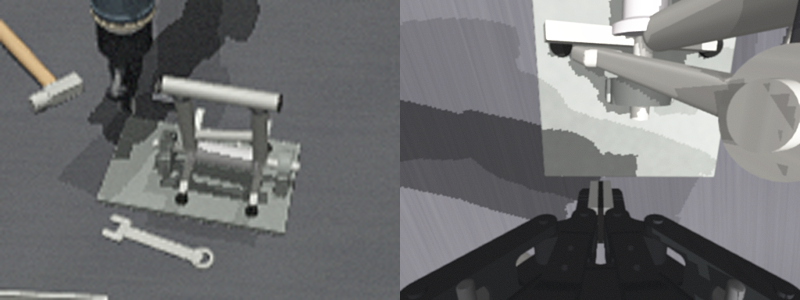

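The foot has gone from its place and the leg seems to have snapped down. The frame still leans. I'll back off outward and up, then go over the bar with the gripper open.

Call:
step_arm(steps=[[[0,-0.02,0.0034,-0.01,0],[0,-0.02,0.0034,-0.043,0],[0,-0.015,0.0033,-0.083,0],[0,-0.01,0.0032,-0.123,0],[0,-0.0095,0.0032,-0.163,0],[50,-0.0095,0.015,-0.2,0],[100,-0.0095,0.028,-0.2331,0],[100,0.0265,0.046,-0.2331,0],[100,0.0625,0.064,-0.2331,0],[100,0.0985,0.078,-0.2331,0],[100,0.1301,0.092,-0.2331,0],[100,0.1501,0.099,-0.2331,0]]])

```text
time_s: 5.5
tcp_pos: [651.0, 31.9, 331.5]
orientation: [180.0, -0.1, 80.5]
contact_force: [-0.3, 0.5, -0.6]
width: 83.1
gripper_force: 0.0
```

Run:
```python
from m import *
from station import env
rel([[-90,70.5,236]])
p=np.load('p.npy');o=env.get_obs();c=env.camera("wrist");t=env.camera("top")["frame"]
R=Ro.from_euler('xyz',o['orientation'],degrees=True).as_matrix()
f=cv2.resize(c["frame"][:,:,::-1],(400,300),interpolation=cv2.INTER_CUBIC).copy()
g=cv2.resize(t[125:227,195:331,::-1],(400,300),interpolation=cv2.INTER_CUBIC)
for q in(fr(-165,0,200),fr(-15,0,200),fr(-90,0,200),fr(-90,11,200),fr(-90,-11,200)):
    k=(np.linalg.inv(c["mount"])@np.r_[R.T@(W(p,q)[0]-o['tcp_pos']),1])[:3]
    u=[(c["fx"]*k[0]/k[2]+c["cx"])*400/512,(c["fy"]*k[1]/k[2]+c["cy"])*400/512];print(np.round(u))
    cv2.circle(f,tuple(int(v) for v in u),2,(0,0,255),-1)
cv2.imwrite("pics/pair4.png",np.hstack([g,f]))
```

```text
t 5.5 tcp [651.   31.9 331.5] [ 1.7996e+02 -7.0000e-02  8.0460e+01] F [-0.3  0.5 -0.6] w 83.1
joints [-24.8  30.7  31.7  79.3 -16.2  74.5  -1.9] own [[-90.7  72.2 331.5]] turn 180.3452658534614
[[-0.0008, -0.0018, 0.0955]]
[198.  80.]
[198. 224.]
[198. 158.]
[208. 157.]
[187. 160.]
```

View pics/pair4.png

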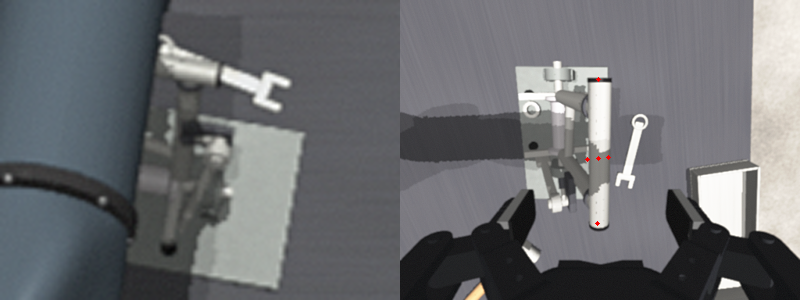

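The bar lies centred between the open fingers (red model points on it). No leg sticks out any more. I'll go down and grip.

Call:
step_arm(steps=[[[100,-0.0008,-0.001,0.025,0.3],[100,-0.0008,-0.001,0.05,0.3],[100,-0.0008,-0.001,0.075,0.3],[100,-0.0008,-0.001,0.09,0.3],[100,-0.0008,-0.001,0.0955,0.3],[60,-0.0008,-0.001,0.0955,0.3],[40,-0.0008,-0.001,0.0955,0.3],[20,-0.0008,-0.001,0.0955,0.3],[0,-0.0008,-0.001,0.0955,0.3],[0,-0.0008,-0.001,0.0955,0.3],[0,-0.0008,-0.001,0.0955,0.3],[0,-0.0008,-0.001,0.0955,0.3]]], newtons=40)

```text
time_s: 6.6
tcp_pos: [648.8, 27.4, 237.0]
orientation: [179.9, -0.0, 80.0]
contact_force: [1.2, -0.6, 3.8]
width: 20.8
gripper_force: 39.4
```

Run:
```python
from m import *
rel([[-90,200*np.sin(t),236-239.2+52+200*np.cos(t)] for t in (.36,.33,.3,.27,.24,.2,.16,.12,.08,.04,.02,0)])
```

```text
t 6.6 tcp [648.8  27.4 237. ] [ 1.7987e+02 -1.0000e-02  7.9990e+01] F [ 1.2 -0.6  3.8] w 20.8
joints [-24.   34.2  30.1  88.3 -18.5  62.4   0.3] own [[-85.9  70.9 237. ]] turn 179.8772950194004
[[0.0041, -0.0004, 0.0011], [0.0041, -0.0061, -0.001], [0.0041, -0.0118, -0.0028], [0.0041, -0.0175, -0.0045], [0.0041, -0.0233, -0.0061], [0.004, -0.0311, -0.0078], [0.004, -0.039, -0.0093], [0.004, -0.0469, -0.0104], [0.004, -0.0549, -0.0112], [0.004, -0.0628, -0.0117], [0.004, -0.0668, -0.0119], [0.004, -0.0708, -0.0119]]
```

Call:
step_arm(steps=[[[0,0,-0.003,-0.0011,0],[0,0,-0.0085,-0.003,0],[0,0,-0.0143,-0.005,0],[0,0,-0.021,-0.0068,0],[0,0,-0.0285,-0.0085,0],[0,0,-0.0365,-0.01,0],[0,0,-0.0445,-0.0112,0],[0,0,-0.0525,-0.0121,0],[0,0,-0.0595,-0.0127,0],[0,0,-0.0645,-0.0129,0],[0,0,-0.068,-0.013,0],[0,0,-0.07,-0.013,0]]])

```text
time_s: 7.6
tcp_pos: [579.1, 39.6, 249.8]
orientation: [179.9, -0.0, 80.0]
contact_force: [0.1, -0.4, 4.1]
width: 21.0
gripper_force: 43.8
```

Run:
```python
from m import *
from station import env
rel([[-86,0,249]])
p=np.load('p.npy');s=env.camera("scene")["frame"];t=env.camera("top")["frame"]
out=[]
for n,f,(x,y,w,h) in(("scene",s,(225,165,96,96)),("top",t,(195,125,102,102))):
    g=cv2.resize(f[y:y+h,x:x+w,::-1],(400,400),interpolation=cv2.INTER_CUBIC);k=400/w
    for th,col in((0,(0,0,255)),(.05,(0,200,0))):
        for q in(fr(-165,0,200,th),fr(-15,0,200,th),fr(-40,0,100,th),fr(-140,0,100,th)):
            u=(proj(n,W(p,q))[0]-[x,y]+.5)*k;cv2.circle(g,tuple(int(v) for v in u),2,col,-1)
    out.append(g)
cv2.imwrite("pics/up.png",np.hstack(out))
```

```text
t 7.6 tcp [579.1  39.6 249.8] [ 1.799e+02 -1.000e-02  7.998e+01] F [ 0.1 -0.4  4.1] w 21.0
joints [-28.8  27.6  31.4  97.8 -16.4  59.   -1.9] own [[-8.590e+01  1.000e-01  2.498e+02]] turn 179.86536861254757
[[0.0001, -0.0001, 0.0008]]
```

View pics/up.png

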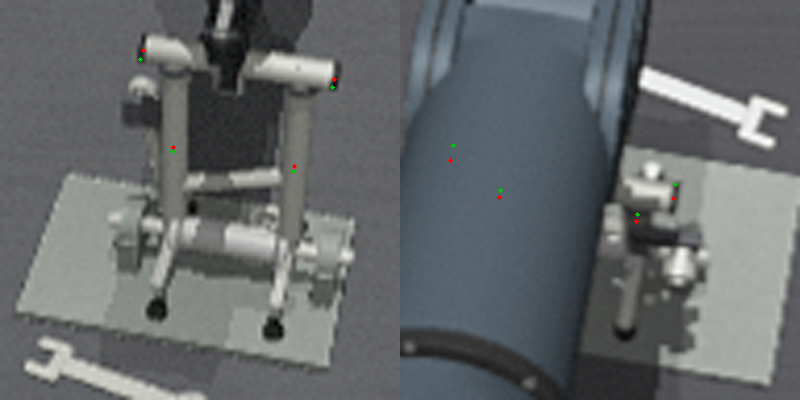

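The upright model points (red) lie on the bar ends. The leg hangs down, with nothing sticking out at the frame's end. I'll settle briefly, then check and hand in.

Call:
step_arm(steps=[[[0,0,0,0,0],[0,0,0,0,0],[0,0,0,0,0],[0,0,0,0,0],[0,0,0,0,0],[0,0,0,0,0],[0,0,0,0,0],[0,0,0,0,0],[0,0,0,0,0],[0,0,0,0,0],[0,0,0,0,0],[0,0,0,0,0]]])

```text
time_s: 8.7
tcp_pos: [579.0, 39.6, 249.7]
orientation: [180.0, -0.0, 80.0]
contact_force: [0.7, -2.2, 9.4]
width: 20.7
gripper_force: 43.7
```

Run:
```python
from m import *
from station import env
rel([[-86,0,250]])
o=env.get_obs();print(o['gripper_force'])
if o['gripper_force']>25: print(env.hand_in())
```

```text
t 8.7 tcp [579.   39.6 249.7] [ 1.7997e+02 -1.0000e-02  7.9980e+01] F [ 0.7 -2.2  9.4] w 20.7
joints [-28.8  27.7  31.4  97.8 -16.4  59.1  -1.8] own [[-85.9  -0.  249.7]] turn 179.86965307264558
[[0.0001, 0.0, -0.0003]]
43.74148964881897
the job is handed in; nothing more can be done
None
```

I pushed the kickstand down past centre, then raised the frame upright, and handed the job in at 8.7 s with the gripper still holding the bar at about 44 N. The leg no longer stuck out afterwards, so I take it to have snapped down, though I never saw the foot clearly in its final position.

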